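Fit up the posts of a sloping pipe carrier

TASK

Set the pipe carrier up for tacking: lay the chalk-marked base bar on the blue fixture so that its two holes drop over the pins and it lies flat on both rest blocks. Then stand the four tube posts upright on its four chalk rings in order of height, the tallest next to the tall yellow-topped saddle and the shortest next to the low saddle, so that the pipe will later follow the fall. Leave the try square, the marker and the soapstone where they are.

Things in the scene. Friction and masses are not known exactly. Their poses are not given: they have to be found in the camera images.
- fixture: Blue fixture, fixed, any yaw; base 314x90x10 mm. Origin under its centre, z up, x to the tall yellow saddle (x=145, top z=144; low grey one x=-145, top z=66). Rest blocks at x=+-112, 36 long, 40 wide, tops z=30; a 10 mm pin on each: straight to z=41, then bullet nose to 58. Between them 20 mm free under the bar. Bar seated: top z=40; posts 28, 42, 56, 70 belong at x=-78, -26, 26, 78, y=0.
- base_bar: Loose dark steel flat bar, 252x40x10 mm, 0.55 to 0.9 kg, lying flat. Origin at the centre of its underside; x along its length, z up. Two 16 mm through holes at x=+-112, y=0. Four white chalk rings (31 mm, cross inside) on top at x=-78, -26, 26, 78, y=0. Same either way round. Take it across its 40 mm width at the middle.
- post_28: The shortest of four plain steel tube posts standing upright on the table: outside diameter 27 mm, bore 21 mm, 28 mm tall. Origin at the centre of its underside, z up along the tube. Weighs 0.05 kg.
- post_42: The second shortest of four plain steel tube posts standing upright on the table: outside diameter 27 mm, bore 21 mm, 42 mm tall. Origin at the centre of its underside, z up along the tube. Weighs 0.07 kg.
- post_56: The second tallest of four plain steel tube posts standing upright on the table: outside diameter 27 mm, bore 21 mm, 56 mm tall. Origin at the centre of its underside, z up along the tube. Weighs 0.09 kg.
- post_70: The tallest of four plain steel tube posts standing upright on the table: outside diameter 27 mm, bore 21 mm, 70 mm tall. Origin at the centre of its underside, z up along the tube. Weighs 0.11 kg.
- try_square: Bystander: steel try square lying flat, 100 x 152 x 16 mm, loose. Origin under its centre.
- paint_marker: Bystander: yellow paint marker lying flat, 15 x 130 x 15 mm, loose. Origin under its centre, long along its y.
- soapstone: Bystander: white soapstone stick lying flat, 16 x 100 x 7 mm, loose. Origin under its centre, long along its y.
Not all that is in view belongs to the job. What is shaped like the post_28 but pink is not meant.

How it is judged:
On the way:
1. the base bar lies flat on both rest blocks with the pins through its holes (x of base_bar in the frame of fixture between -0.005 and 0.005 m and y of base_bar in the frame of fixture between -0.005 and 0.005 m and z of base_bar in the frame of fixture between 0.027 and 0.033 m and angle between the x axis of base_bar and the x axis of fixture, either way round below 0.06 rad and angle between base_bar's own z axis and vertical below 0.05 rad), for 0.2 s.
At the end, for the whole second after the job is handed in: The bar is flat on both rest blocks, pins through its holes (5 mm, 3 mm in height). Each post stands upright and at rest on it, within 13 mm along and 11 mm across of its ring's place: 70 mm post by the tall saddle, then 56, 42 and 28 mm (all of step 1 and linear speed of each of base_bar, post_28, post_42, post_56, post_70 below 0.01 m/s and x of post_28 in the frame of fixture between -0.091 and -0.065 m and y of post_28 in the frame of fixture between -0.011 and 0.011 m and z of post_28 in the frame of fixture between 0.036 and 0.044 m and angle between each of post_28, post_42, post_56, post_70's own z axis and vertical below 0.08 rad and angular speed of each of post_28, post_42, post_56, post_70 below 0.1 rad/s and x of post_42 in the frame of fixture between -0.039 and -0.013 m and y of post_42 in the frame of fixture between -0.011 and 0.011 m and z of post_42 in the frame of fixture between 0.036 and 0.044 m and x of post_56 in the frame of fixture between 0.013 and 0.039 m and y of post_56 in the frame of fixture between -0.011 and 0.011 m and z of post_56 in the frame of fixture between 0.036 and 0.044 m and x of post_70 in the frame of fixture between 0.065 and 0.091 m and y of post_70 in the frame of fixture between -0.011 and 0.011 m and z of post_70 in the frame of fixture between 0.036 and 0.044 m); the robot touches nothing.
It fails at once if the try square is moved by more than 30 mm (distance of try_square from where it was at the start of the episode above 0.03 m).
It fails at once if the marker is moved by more than 30 mm (distance of paint_marker from where it was at the start of the episode above 0.03 m).
It fails at once if the soapstone is moved by more than 30 mm (distance of soapstone from where it was at the start of the episode above 0.03 m).
It also fails if it takes over 134 s, if anything falls off the work surface, if the arm or the gripper's body presses on something with over 40 N, if the wrist force passes 120 N, or if a joint passes its speed limit or range.

ROBOT

A 6-joint arm with a two-finger parallel gripper is mounted at the origin on a cart in front of the work surface, level with it; the furniture and walls round the work are solid. World frame = base frame: x ahead of the robot, y to its left, z up, the work surface at z = 0. Lengths are in m, angles in rad, forces in N, time in s.
With the tool pointing down it reaches from about 0.325 to 0.9 m from the base axis. Payload 6.1 kg.
Tool frame: the origin (TCP) lies midway between the tips of the shut fingers; the grasp point (between the pads) lies 19 mm behind it; z points along the fingers, y is the line along which they close (so a half turn about z gives the same grasp; the last joint's range is limited). The gripper opens to 85 mm and grips with 20 to 120 N. Pads are 22 mm wide; open, the fingers measure 114 mm over their backs; the gripper's body (76 mm by 85 mm) begins 54 mm behind the grasp point. The pads swing forward as they close: fully open they stand 13 mm farther back than shut.
Start: joints at [-1.444, 0.22, 1.526, -0, 1.395, -0.126], TCP at [0.156, -0.605, 0.231] pointing down, gripper open.
Joint ranges: [-2.98, 2.98], [-0.91, 2.08], [0.09, 2.57], [-1.24, 4.39], [0.2, 2.65], [-2.68, 2.68]. Speed limits (rad/s): [2.57, 2.57, 3.01, 3.14, 3.14, 3.14].

INTERFACE

Orientations are given as a 3x3 rotation matrix whose columns are the frame's x, y, z axes.
In Python, from workcell import arm, claw, eyes gives the robot as it stands. The module is installed in compiled form; this text tells all that it offers. Calls block until the motion is done:
- arm.movep(position, orientation): joint-space move of the TCP to a pose.
- arm.line_to(position, rotation=None, rate=0.15, threshold=None): straight line of the TCP; rotation=None keeps the orientation; rate is the mean speed in m/s. With threshold (N) it stops when the force on the tool has changed by that much, and returns True; else False.
- arm.move_joints(angles): joint-space move.
- claw.ungrasp() and claw.close(grip_force=None): open the fingers fully, or close them until they stop; grip_force is the grip in N (None keeps the last).
- arm.sleep(seconds).
- arm.inverse_kinematics(position, orientation): joint angles nearest the present ones, or None.
- arm.sense(): the state.
- eyes.camera(name): name is "side" or "top"; returns a dict with "color" (480x640x3 uint8, blue, green, red), "vfov" (degrees; the focal length in pixels is half the picture's height over the tangent of half this angle, whatever the lens; pixels are square), "cx", "cy" (the principal point, pixels), "distortion" ([k1, k2, p1, p2, k3] as OpenCV has them; the pictures are not rectified), "xyz" and "orientation" of the camera in the world. Camera axes: x right, y up, looking along -z (the intrinsics and any distortion apply to the point x, -y, -z); pixel columns grow to the right and rows downward; lengths in m; the calibration is good to about 2 mm. A picture is of the moment at which its call begins. There is no depth.
A pose or a line that the arm cannot do raises arm.MotionError and nothing moves.
- arm.sign_off(): hands the job in; it is judged then, once.
The state is a dict: "time_s": time; "joint_pos": joint angles; "joint_velocities": joint speeds; "tau": joint torques, N m; "ee_pos": TCP position; "tcp_rot": TCP orientation; "contact_force": force on the tool from outside, world axes, zero at the start; "wrist_torque": the same for the moment, N m; "grip_width": finger opening in m; "grasp_force": force on a finger pad.
Only numpy, scipy, OpenCV 4.12 (cv2) and the standard library are available. Lean on these libraries where they do the work, as an engineer would, in place of code of your own. Each camera call takes 0.05 s, during which the arm holds its last target. There are 200 camera calls.

## Working session

There is one attempt and no reset: what is moved stays moved. The work goes in short steps, each a Python script; the robot and the scene stay as the last script left them, time stands still between calls to the robot, and variables do not carry over. Pictures are saved under pics/ and viewed, at most 14 in all, crops included, and the job is handed in when it is done.

```bash
mkdir -p pics; cat > h.py <<'E'
import numpy as np, cv2
from workcell import arm, claw, eyes
def snap(n,f=None):
    c=eyes.camera(n)
    if f: cv2.imwrite(f,c["color"])
    return c
def K(c):
    f=240/np.tan(np.radians(c["vfov"])/2)
    return np.array([[f,0,c["cx"]],[0,f,c["cy"]],[0,0,1]])
def ray(c,px):
    p=cv2.undistortPoints(np.array(px,float).reshape(-1,1,2),K(c),np.array(c["distortion"],float)).reshape(-1,2)
    d=np.c_[p[:,0],-p[:,1],-np.ones(len(p))]
    return np.array(c["xyz"]),d@np.array(c["orientation"]).T
def onz(c,px,z):
    o,d=ray(c,px); return o+d*((z-o[2])/d[:,2])[:,None]
def proj(c,P):
    R=np.array(c["orientation"]); q=(np.atleast_2d(P)-c["xyz"])@R; q=q*[1,-1,-1]
    return cv2.projectPoints(q.reshape(-1,1,3),np.zeros(3),np.zeros(3),K(c),np.array(c["distortion"],float))[0].reshape(-1,2)
def down(a): # tool down, closing line (y) at world angle a
    y=np.array([np.cos(a),np.sin(a),0]); z=np.array([0,0,-1.]); return np.c_[np.cross(y,z),y,z]
E
python3 - <<'E'
from h import *
for n in("top","side"):
    c=snap(n,f"pics/{n}0.png"); print(n,c["vfov"],c["cx"],c["cy"],c["distortion"],c["xyz"],c["orientation"])
s=arm.sense();print(s["tcp_rot"],s["time_s"])
E
```

```text
top 48.27723319412144 313.27184303180974 233.34657639826668 [-0.00909616  0.          0.          0.          0.        ] [0.39654137 0.16084414 1.22625604] [[ 0.02216074  0.99064471 -0.13465496]
 [-0.99973123  0.02287572  0.00376463]
 [ 0.00680974  0.13453534  0.9908854 ]]
side 55.85791516899944 315.4769890487237 243.80184684120005 [0.02902853 0.         0.         0.         0.        ] [0.22208203 0.76114263 0.56443614] [[-0.85584091  0.31214815 -0.41243167]
 [-0.51701621 -0.49285872  0.69984607]
 [ 0.01518511  0.81219075  0.5831943 ]]
[[ 9.68199810e-01  2.50178089e-01 -2.27411577e-04]
 [ 2.50178095e-01 -9.68198236e-01  1.75987880e-03]
 [ 2.20103627e-04 -1.76080772e-03 -9.99998426e-01]] 0.1
```

View pics/top0.png

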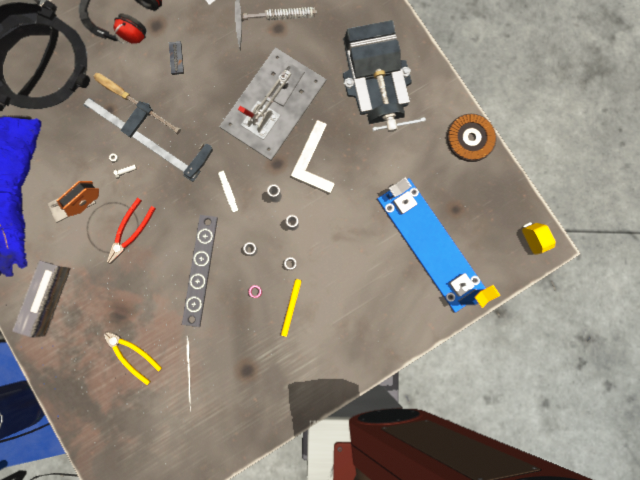

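View pics/side0.png

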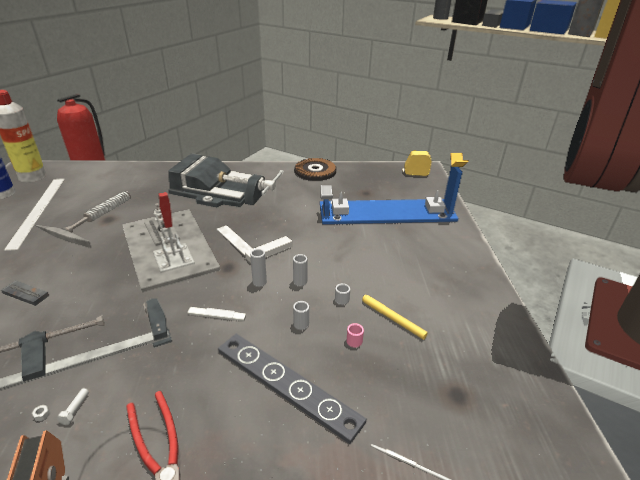

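The top view shows the bar at (200,270), the grey posts at (274,191), (292,222), (249,249) and (290,264), and the fixture at (435,245) with its yellow saddle at (487,295). Other things that could be mistaken for them:
- **Short post:** the grey one at (290,264), or the pink ring at (255,292), which is the decoy. By the description I take the grey one.
- **Base bar:** the steel rule or file at (40,300) and the clamp at (145,135), neither of which has chalk rings. The bar is the one with four rings.

Next is one close crop plus measurements.

```bash
python3 - <<'E'
from h import *
t=snap("top");s=snap("side")
im=t["color"]
a=cv2.resize(im[180:340,170:330],None,fx=2.5,fy=2.5,interpolation=cv2.INTER_CUBIC)
b=cv2.resize(im[165:325,350:510],None,fx=2.5,fy=2.5,interpolation=cv2.INTER_CUBIC)
cv2.imwrite("pics/crop1.png",np.hstack([a,b]))
# rings / posts in the top view: bright grey external contours
hsv=cv2.cvtColor(im,cv2.COLOR_BGR2HSV)
m=((hsv[...,2]>135)&(hsv[...,1]<50)).astype(np.uint8)
for c in cv2.findContours(m,cv2.RETR_EXTERNAL,cv2.CHAIN_APPROX_NONE)[0]:
    (x,y),(w,h),an=cv2.minAreaRect(c)
    if 170<x<510 and 165<y<335 and cv2.contourArea(c)>15: print("top",np.round([x,y,w,h,an],1), onz(t,[x,y],0.01)[0][:2].round(3))
# side: posts' bodies
for p in [(258,285),(300,284),(301,328),(343,304)]: print("side foot",p,onz(s,p,0)[0][:2].round(3))
# blue base
m=((hsv[...,0]>95)&(hsv[...,0]<125)&(hsv[...,1]>120)).astype(np.uint8); m[:,:350]=0
c=max(cv2.findContours(m,cv2.RETR_EXTERNAL,cv2.CHAIN_APPROX_NONE)[0],key=cv2.contourArea)
r=cv2.boxPoints(cv2.minAreaRect(c)); w=onz(t,r,.01); print(r.round(1),w.round(3),np.linalg.norm(np.diff(w,axis=0),axis=1))
# dark bar
m=cv2.inRange(im,(0,0,0),(95,95,95)); m=cv2.morphologyEx(m,cv2.MORPH_CLOSE,np.ones((9,9))); m[:,:175]=0;m[:,225:]=0;m[:210]=0;m[332:]=0
c=max(cv2.findContours(m,cv2.RETR_EXTERNAL,cv2.CHAIN_APPROX_NONE)[0],key=cv2.contourArea)
r=cv2.boxPoints(cv2.minAreaRect(c)); w=onz(t,r,.01); print("bar",r.round(1),w.round(3),w.mean(0),np.linalg.norm(np.diff(w,axis=0),axis=1))
E
```

```text
top [191.7 318.9   4.9   4.9  63.4] [0.362 0.424]
top [385.  239.5 508.  479.   -0. ] [ 0.551 -0.008]
side foot (258, 285) [0.644 0.256]
side foot (300, 284) [0.578 0.212]
side foot (301, 328) [0.515 0.306]
side foot (343, 304) [0.483 0.217]
[[376.6 198.3]
 [409.2 176.1]
 [489.4 293.9]
 [456.8 316.1]] [[ 0.647  0.011  0.01 ]
 [ 0.701 -0.064  0.01 ]
 [ 0.433 -0.246  0.01 ]
 [ 0.381 -0.171  0.01 ]] [0.09314543 0.32426622 0.09053504]
bar [[203.3 220. ]
 [207.3 217. ]
 [208.  218. ]
 [204.  221. ]] [[0.587 0.41  0.01 ]
 [0.594 0.401 0.01 ]
 [0.592 0.399 0.01 ]
 [0.585 0.408 0.01 ]] [0.58932975 0.40422817 0.01      ] [0.01139536 0.00281584 0.01139261]
```

View pics/crop1.png

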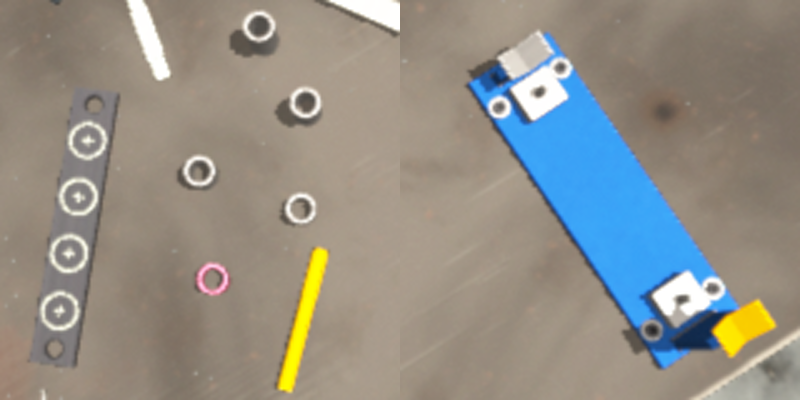

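The crop confirms four plain grey tubes, at crop pixels (258,26), (305,102), (198,171) and (300,208), with the pink decoy at (212,279). The bar carries four chalk rings. Both fixture blocks with their pins show clearly at (540,92) and (680,297). Next I refine each one locally.

```bash
cat >> h.py <<'E'
def blob(im,x,y,r,thr,k=4,sat=70):
    x,y=int(x),int(y); roi=cv2.resize(im[y-r:y+r,x-r:x+r],None,fx=k,fy=k,interpolation=cv2.INTER_CUBIC)
    h=cv2.cvtColor(roi,cv2.COLOR_BGR2HSV); m=((h[...,2]>thr)&(h[...,1]<sat)).astype(np.uint8)
    cs=cv2.findContours(m,cv2.RETR_EXTERNAL,cv2.CHAIN_APPROX_NONE)[0]
    if not cs: return None
    c=max(cs,key=lambda q:cv2.contourArea(cv2.convexHull(q)))
    return (cv2.convexHull(c).reshape(-1,2)+.5)/k-.5+[x-r,y-r]
E
python3 - <<'E'
from h import *
t=snap("top");s=snap("side");im=t["color"]
print("bar")
R=[]
for p in [(204.8,236.4),(201.5,259),(197.5,281.5),(193.2,304.4)]:
    b=blob(im,*p,11,150); e=cv2.minEnclosingCircle(b.astype(np.float32)); w=onz(t,e[0],.01)[0]; R.append(w); print(np.round(e[0]+(e[1],),1),w.round(4))
R=np.array(R); print("c",R.mean(0).round(4),"sp",np.linalg.norm(np.diff(R,axis=0),axis=1).round(4),"yaw",np.arctan2(*(R[0]-R[3])[1::-1]))
print("posts")
for h,p in [(70,(273.5,190.5)),(56,(292,221)),(42,(249,248.5)),(28,(290,263.5))]:
    b=blob(im,*p,11,150); e=cv2.minEnclosingCircle(b.astype(np.float32)); w=onz(t,e[0],h/1e3)[0]
    print(h,np.round(e[0]+(e[1],),1),w.round(4),"side px of top",proj(s,w).round(0))
print("blocks")
for p in [(406,202),(463,284)]:
    b=blob(im,*p,14,130); r=cv2.minAreaRect(b.astype(np.float32)); w=onz(t,cv2.boxPoints(r),.03)
    print(np.round(r[0]+r[1],1),w.mean(0).round(4),np.linalg.norm(np.diff(w,axis=0),axis=1).round(4))
x,y=350,165; cv2.imwrite("pics/crop2.png",np.hstack([cv2.resize(im[182:222,386:426],None,fx=10,fy=10,interpolation=cv2.INTER_CUBIC),cv2.resize(im[264:304,443:483],None,fx=10,fy=10,interpolation=cv2.INTER_CUBIC)]))
E
```

```text
bar
[204.5 235.6   8.4] [0.5509 0.405  0.01  ]
[200.6 258.    8.6] [0.4993 0.4113 0.01  ]
[197.  280.8   8.5] [0.4473 0.4169 0.01  ]
[193.4 303.8   8.6] [0.3956 0.4222 0.01  ]
c [0.4733 0.4138 0.01  ] sp [0.052  0.0523 0.052 ] yaw -0.11064482757357641
posts
70 [272.9 189.5  15.1] [0.649  0.2476 0.07  ] side px of top [[256. 252.]]
56 [291.5 220.5  15.4] [0.5831 0.2052 0.056 ] side px of top [[300. 258.]]
42 [247.  247.5  14.4] [0.5223 0.3029 0.042 ] side px of top [[299. 307.]]
28 [289.5 262.5  15.4] [0.4922 0.2081 0.028 ] side px of top [[341. 288.]]
blocks
[409.5 199.   16.5  29. ] [ 0.6433 -0.0611  0.03  ] [0.0674 0.0377 0.0672]
[464.9 282.1  17.7  26. ] [ 0.4571 -0.1847  0.03  ] [0.0593 0.0388 0.059 ]
```

View pics/crop2.png

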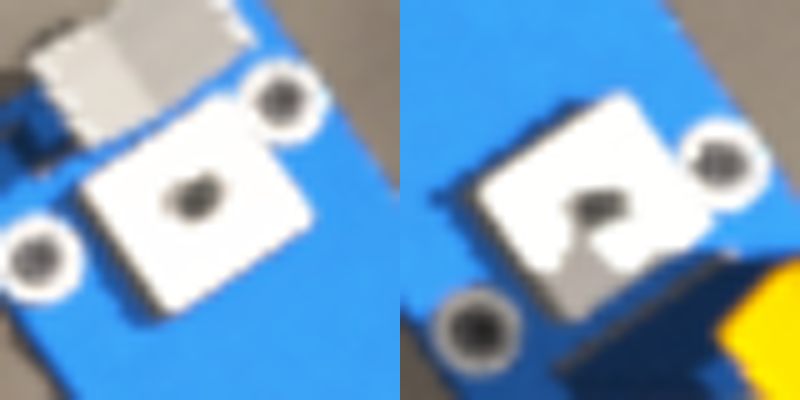

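Both block tops are fully visible. In crop pixels the left corners are (80,188), (222,93), (315,215), (172,315), and the right corners are (78,188), (225,92), (315,218), (170,320), relative to each panel. I use these for the fixture and re-measure the posts with a stricter threshold.

```bash
python3 - <<'E'
from h import *
t=snap("top");s=snap("side");im=t["color"]
A=np.array([(80,188),(222,93),(315,215),(172,315)])/10-.45+[386,182]
B=np.array([(78,188),(225,92),(315,218),(170,320)])/10-.45+[443,264]
a,b=onz(t,A,.03),onz(t,B,.03)
for q in(a,b): print(q.mean(0).round(4),np.linalg.norm(np.diff(q,axis=0),axis=1).round(4))
d=b.mean(0)-a.mean(0);c=(a+b).mean(0)/2*1
print("fixture",((a.mean(0)+b.mean(0))/2).round(4),"span",np.linalg.norm(d),"yaw",np.arctan2(d[1],d[0]))
print("side px of pin tips",proj(s,np.array([a.mean(0),b.mean(0)])+[0,0,.028]).round(1))
for h,p in [(70,(273.2,190.4)),(56,(292,220.8)),(42,(249.2,248.4)),(28,(290,263.2))]:
  for thr in (185,):
    q=blob(im,*p,11,thr); e=cv2.minEnclosingCircle(q.astype(np.float32)); w=onz(t,e[0],h/1e3)[0]
    print(h,np.round(e[0]+(e[1],),1),"approx",onz(t,p,h/1e3)[0].round(4),"meas",w.round(4),"sidetop",proj(s,w).round(0))
E
```

```text
[ 0.6364 -0.0514  0.03  ] [0.0397 0.0349 0.0404]
[ 0.4528 -0.1786  0.03  ] [0.04   0.034  0.0402]
fixture [ 0.5446 -0.115   0.03  ] span 0.2233334742007695 yaw -2.535727322454894
side px of pin tips [[340.8 191.9]
 [437.  190.2]]
70 [273.1 189.8   6.8] approx [0.647  0.2468 0.07  ] meas [0.6483 0.247  0.07  ] sidetop [[257. 252.]]
56 [291.8 220.    6.6] approx [0.5825 0.2041 0.056 ] meas [0.5842 0.2046 0.056 ] sidetop [[299. 258.]]
42 [249.3 247.6   6.4] approx [0.5204 0.2979 0.042 ] meas [0.5222 0.2977 0.042 ] sidetop [[300. 305.]]
28 [290.  262.7   6.4] approx [0.4907 0.2069 0.028 ] meas [0.4917 0.2069 0.028 ] sidetop [[342. 287.]]
```

The block spacing comes out at 223 mm (224 given), the block sides are right, and the side-view reprojections match, so I'm moving: grasp the bar and carry it over the fixture.

```bash
python3 - <<'E'
from h import *
R=down(1.46)
arm.movep([.4733,.4138,.12],R)
arm.line_to([.4733,.4138,.001],rate=.12)
claw.close(80); s=arm.sense(); print(s["grip_width"],s["grasp_force"],s["ee_pos"],s["time_s"])
arm.line_to([.4733,.4138,.15]); s=arm.sense(); print(s["grip_width"],s["contact_force"],s["time_s"])
R2=down(2.1767)
print(arm.inverse_kinematics([.5446,-.115,.15],R2),s["joint_pos"])
arm.movep([.5446,-.115,.15],R2)
arm.line_to([.5446,-.115,.092],rate=.1)
print(arm.sense()["time_s"])
t=snap("top");s=snap("side")
cv2.imwrite("pics/over.png",np.hstack([cv2.resize(t["color"][150:350,340:540],(400,400),interpolation=cv2.INTER_CUBIC),cv2.resize(s["color"][80:280,280:480],(400,400),interpolation=cv2.INTER_CUBIC)]))
E
```

```text
0.03741956986506901 80.83260297775269 [0.47381241 0.41451212 0.00213176] 5.7667
0.03737720284162024 [ 0.01586683 -0.41471558 -7.99775104] 6.9083
[-3.49792597e-01  1.30782872e-01  1.78650543e+00 -4.44089210e-16
  1.22430435e+00 -2.52649260e+00] [ 5.93029413e-01  2.96925500e-01  1.59502173e+00 -4.38442555e-05
  1.25272485e+00 -8.66939707e-01]
9.5667
```

View pics/over.png

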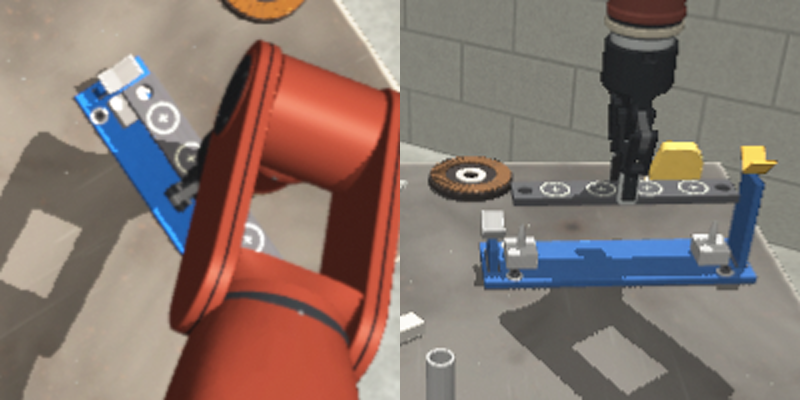

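The bar is held level over the fixture, with the low-end holes near the pins. Chalk rings are visible in the top crop at (162,118) and (254,238), full pixels (421,209) and (467,269). I check them against where they should be.

```bash
python3 - <<'E'
from h import *
t=snap("top");s=snap("side");im=t["color"];e=arm.sense();print(e["ee_pos"],e["tcp_rot"])
u=np.array([np.cos(.6059),np.sin(.6059),0]); c0=np.array([.5446,-.115,.100])
for x,p in [(.078,(421,209))]:
    for thr in (150,185):
        q=blob(im,*p,11,thr); k=cv2.minEnclosingCircle(q.astype(np.float32)); w=onz(t,k[0],.1)[0]
        print(x,np.round(k[0]+(k[1],),1),w.round(4),"diff",(w-c0-u*x).round(4))
n=np.array([-u[1],u[0],0])
for x,p in [(.078,(280+557/2-140-.25+0,0))]: pass
# side view rings: crop px (right panel minus 400)/2 + (280,80)
for x,p in [(.078,(155,189)),(-.078,(293,188))]:
    p=(280+p[0]/2-.25,80+p[1]/2-.25); q=blob(s["color"],*p,11,150); r=cv2.boundingRect((q*10).astype(np.int32)); 
    w=onz(s,q.mean(0) if 0 else [(r[0]+r[2]/2)/10,(r[1]+r[3]/2)/10],.1)[0]; print("side",x,p,np.array(r)/10,w.round(4),"diff along/across",((w-c0-u*x)@u).round(4),((w-c0-u*x)@n).round(4))
E
```

```text
[ 0.54536392 -0.1152735   0.0930395 ] [[-8.21981812e-01 -5.69510962e-01  1.77873882e-03]
 [-5.69512685e-01  8.21982292e-01 -6.42504036e-04]
 [-1.09617872e-03 -1.54114095e-03 -9.99998212e-01]]
0.078 [420.5 208.5  15.4] [ 0.6085 -0.0716  0.1   ] diff [-0.0002 -0.001   0.    ]
0.078 [421.2 208.2   8.9] [ 0.6092 -0.0732  0.1   ] diff [ 0.0005 -0.0026  0.    ]
side 0.078 (357.25, 174.25) [349.3 170.3  15.4   7.6] [ 0.6104 -0.0755  0.1   ] diff along/across -0.0014 -0.005
side -0.078 (426.25, 173.75) [418.3 169.3  16.1   7.4] [ 0.4806 -0.1652  0.1   ] diff along/across -0.0032 -0.0048
```

```bash
python3 - <<'E'
from h import *
p=[.5443,-.1130]
arm.line_to(p+[.092],rate=.05)
hit=arm.line_to(p+[.031],rate=.06,threshold=12); e=arm.sense(); print(hit,e["ee_pos"],e["contact_force"],e["wrist_torque"],e["time_s"])
t=snap("top");s=snap("side")
cv2.imwrite("pics/low.png",np.hstack([cv2.resize(t["color"][150:350,340:540],(400,400),interpolation=cv2.INTER_CUBIC),cv2.resize(s["color"][140:240,300:480],(720,400),interpolation=cv2.INTER_CUBIC)[:,:400]]))
E
```

```text
True [ 0.54344502 -0.11271767  0.03210197] [-1.2511124  -0.8735524   5.04017085] [0.09964724 0.16584705 0.02372624] 10.9583
```

Contact came exactly at the seated height (0.0321). I release, pick the tallest post on the way, and check the bar.

```bash
python3 - <<'E'
from h import *
claw.ungrasp()
arm.line_to([.5443,-.113,.15],rate=.2)
R=down(2.1767)
arm.movep([.6483,.247,.15],R)
t=snap("top");s=snap("side");im=t["color"]
cv2.imwrite("pics/seat.png",np.hstack([cv2.resize(im[160:330,350:520],(400,400),interpolation=cv2.INTER_CUBIC),cv2.resize(s["color"][130:250,310:490],(600,400),interpolation=cv2.INTER_CUBIC)[:,:400]]))
e=arm.sense();print(e["time_s"],e["ee_pos"],e["joint_pos"])
E
```

```text
13.8417 [0.64869397 0.24525658 0.15011331] [ 2.48045237e-01  4.42204564e-01  1.40347041e+00 -3.42993784e-04
  1.29591660e+00 -1.92646334e+00]
```

View pics/seat.png

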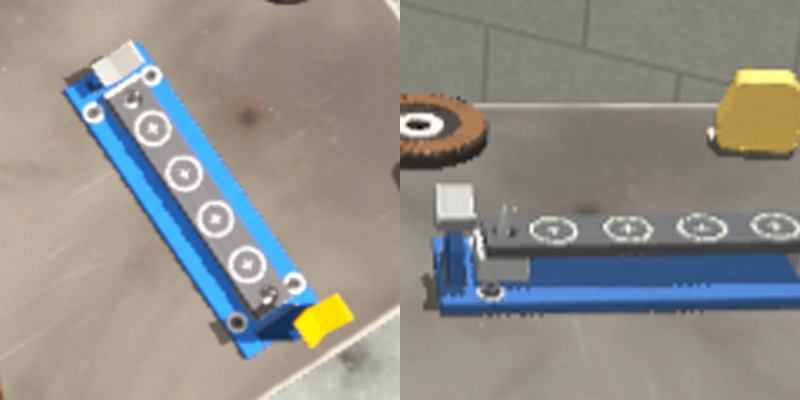

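The bar is seated: both pins show through its holes at crop (132,97) and (268,295), and it lies flat in the side view. Next I measure the rings at z=0.04 and place the first post.

```bash
cat >> h.py <<'E'
FR=down(2.1767)
def post(h,src,dst):
    z=max(h-.030,.003)
    arm.movep([*src,.15],FR); arm.line_to([*src,z],rate=.12)
    claw.close(30); e=arm.sense(); print(h,"grip",e["grip_width"],e["ee_pos"])
    dz=e["ee_pos"][2]; arm.line_to([*src,.17],rate=.2)
    arm.movep([*dst,.17],FR); arm.line_to([*dst,dz+.055],rate=.15)
    hit=arm.line_to([*dst,dz+.037],rate=.03,threshold=4); e=arm.sense(); print(hit,"z above pick",e["ee_pos"][2]-dz,e["ee_pos"][:2],e["grip_width"])
    claw.ungrasp(); arm.line_to([*dst,.19],rate=.2); print(arm.sense()["time_s"])
E
python3 - <<'E'
from h import *
t=snap("top");im=t["color"];k=170/400;W=[]
for x,p in [(-.078,(153,128)),(-.026,(184,174)),(.026,(215,218)),(.078,(247,264))]:
    p=(350+p[0]*k,160+p[1]*k); q=blob(im,*p,9,165); c=cv2.minEnclosingCircle(q.astype(np.float32)); w=onz(t,c[0],.04)[0]; W.append(w); print(x,np.round(c[0]+(c[1],),1),w.round(4))
W=np.array(W);c=W.mean(0);d=W[3]-W[0];print("c",c,"yaw",np.arctan2(d[1],d[0]),np.linalg.norm(d))
u=np.array([np.cos(-2.5357),np.sin(-2.5357)]); dst=c[:2]+.078*u; print(dst); np.save("c.npy",c[:2])
post(.070,(.6483,.247),dst)
E
```

```text
-0.078 [415.2 213.6   9.3] [ 0.6079 -0.072   0.04  ]
-0.026 [428.2 232.7   9.4] [ 0.5652 -0.101   0.04  ]
0.026 [441.4 251.8   9.6] [ 0.5228 -0.1302  0.04  ]
0.078 [454.3 271.7   9.8] [ 0.479  -0.1584  0.04  ]
c [ 0.54373644 -0.11539079  0.04      ] yaw -2.5509045953353993 0.1552191330338954
[ 0.4796209  -0.15981148]
0.07 grip 0.026732662729531963 [0.648572   0.24699092 0.04041074]
True z above pick 0.03968917427188289 [ 0.47965572 -0.15960918] 0.026593034579401195
20.675
```

The height above the pick is 39.7 mm (40 expected), so I place the other three.

```bash
python3 - <<'E'
from h import *
c=np.load("c.npy");u=np.array([np.cos(-2.5357),np.sin(-2.5357)])
post(.056,(.5842,.2046),c+.026*u)
post(.042,(.5222,.2977),c-.026*u)
post(.028,(.4917,.2069),c-.078*u)
arm.movep([.45,.15,.25],FR)
t=snap("top");s=snap("side");im=t["color"]
cv2.imwrite("pics/end.png",np.hstack([cv2.resize(im[160:330,350:520],(400,400),interpolation=cv2.INTER_CUBIC),cv2.resize(s["color"][110:270,310:470],(400,400),interpolation=cv2.INTER_CUBIC)]))
for h,x in [(.07,.078),(.056,.026),(.042,-.026),(.028,-.078)]:
    P=np.r_[c+x*u,.04+h]; p=proj(t,P)[0]; q=blob(im,*p,10,185); k=cv2.minEnclosingCircle(q.astype(np.float32)); print(h,np.round(k[0]+(k[1],),1),"diff",(onz(t,k[0],.04+h)[0]-P).round(4))
E
```

```text
0.056 grip 0.025925632473172696 [0.58447619 0.20470862 0.026384  ]
True z above pick 0.039806792929158466 [ 0.52228721 -0.1301641 ] 0.02594704450904981
28.6333
0.042 grip 0.026837914948654742 [0.52240379 0.29781269 0.01240775]
True z above pick 0.03995820507205039 [ 0.56517848 -0.10066297] 0.027097845340949132
37.3167
0.028 grip 0.0270113533117947 [0.49185498 0.20697936 0.00336961]
True z above pick 0.03998301072523172 [ 0.60787035 -0.07103322] 0.026391125007461835
45.5083
0.07 [464.2 269.6   7.3] diff [-0.0005 -0.0007  0.    ]
0.056 [445.5 250.1   9.3] diff [-0.0016  0.0051  0.    ]
0.042 [430.9 231.7   8.8] diff [-0.0036  0.003   0.    ]
0.028 [415.4 213.3   9.3] diff [-0.0042  0.004   0.    ]
```

View pics/end.png

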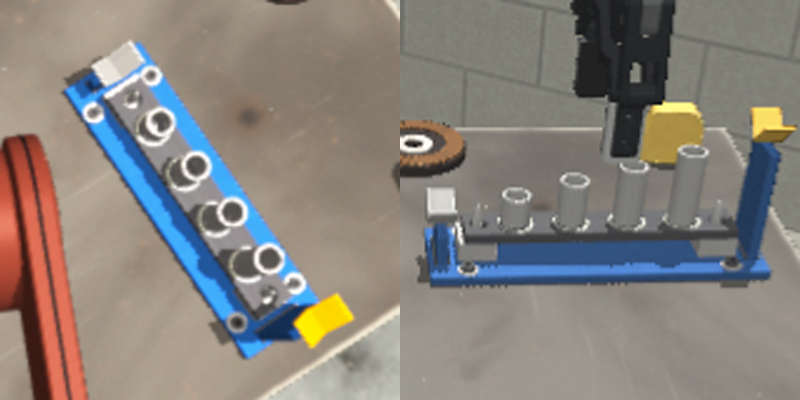

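All four posts stand upright on their rings, rising toward the yellow saddle, and the bar is flat. The small offsets come from chalk rings merging into the contours. I hand it in.

```bash
python3 -c "
from h import *
print(arm.sign_off(), arm.sense()['time_s'])"
```

```text
the job is handed in; nothing more can be done
the job is handed in; nothing more can be done
```

The job is handed in: the bar is seated flat over both pins, and the 70, 56, 42 and 28 mm posts stand on their rings from the tall yellow saddle down to the low one; the last arm clock reading was 45.5 s of the 134 s allowed, and the sign-off returned no verdict.

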